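Top up the tag engraver's spring magazine and bar it

TASK

Top up the tag engraver's magazine: lay the loose red fob blank on the stack, press it down against the spring, slide it back under the two lips until it meets the back stop, and let it rise flat against the lips on top of the two blanks already there. Then push the black-gripped keeper pin through the bores of both front cheeks, from either side, until its shoulder is home against the cheek, so that the stack cannot slide out. Leave the two lock cylinders and the padlock alone.

Things in the scene. Friction and masses are not known exactly. Their poses are not given: they have to be found in the camera images.
- magazine: Fixed grey loading magazine on an aluminium base plate 134 x 92 x 10 mm. Origin on the worktop under the fobs' centre; x from its open front (near the robot) to the back stop, y left, z up. The numbers in the entries of its parts are mm in this frame. Back stop face at x 45.5. Both sides are open for fingers from x -43 to 22. A low wall at the front (x -52 to -47) ends at z 44.
- lip_edge (a point): Midway between the two steel lips at their front edge, on their underside: x 29, y 0, z 58. Lips: x 29 to 52, |y| 8 to 26, top z 63; in front of each a lead-in ramp rises from z 58 at x 29 to z 61 at x 22. Pocket walls under them at y +-18, flared to +-21 at x 22. A fob pressed down so that its top is 2 to 4 mm below z 58 slides under the lips.
- fob_seat (a point): Point x 0, y 0, z 50 of the magazine: origin of a fob that is home at the top of the stack (touching the back stop it is 0.5 mm further back). To load, bring a fob down in line with the magazine, its centre some 26 mm in front of this point (then it clears lips and ramps), press, slide to +x up to the back stop, let go: the spring lifts it against the lips.
- pin_seat (a point): Point midway between the two bores, on their common axis, which runs along the magazine's y: x -54, y 0, z 54.
- bore_left (a point): Centre of the outer mouth of the bore in the left front cheek: x -54, y 30, z 54. Bore 10.5 mm in diameter, 10 mm long, chamfered. Cheek: x -65 to -43, |y| 20 to 30, top z 66; the cheeks stand 40 mm apart.
- bore_right (a point): Centre of the outer mouth of the bore in the right front cheek: x -54, y -30, z 54. Bore 10.5 mm in diameter, 10 mm long, chamfered. Cheek: x -65 to -43, |y| 20 to 30, top z 66; the cheeks stand 40 mm apart.
- follower (a joint): White spring-loaded follower plate under the stack (82 x 24 mm). Reads 0 with two fobs under the lips, grows as it is pressed down (m); each further fob adds 0.008; stop at 0.020. The spring pushes up with about 7 N at 0 and 8.2 N at 0.008.
- new_fob: The loose key-fob blank lying flat on the worktop: red bar with rounded corners and a bright field on each face, 90 (x) x 32 (y) x 8 (z) mm, 60 g, the same both ways round and both faces. Origin at the centre of its underside, x along its length. Grip it across its 32 mm width near the middle.
- stored_fob_0: Lower of the two like fobs already in the magazine, on the follower. Origin at the centre of its underside.
- stored_fob_1: Upper of the two fobs already in the magazine; its top lies against the lips' underside at the start.
- keeper_pin: Keeper pin lying level: steel shaft, 8 mm diameter, 73 mm from shoulder to tip, last 7 mm tapered to 4.4 mm; flat black grip 30 mm long, 26 wide, 8 thick; 50 g. Origin on the axis at the shoulder (grip ends, shaft begins), 4 mm above the worktop; x along the shaft to the tip, z normal to the flat. Hold the grip across its 26 mm, 15 mm behind the origin. Home: shoulder at a cheek's outer face.
- pin_tip (a point): Tip of the keeper pin, on its axis, 73 mm from the origin.
- cylinder_a: Nickel profile lock cylinder, 70 x 31 x 17 mm, lying on the worktop; leave it alone.
- cylinder_b: Brass profile lock cylinder, 70 x 31 x 17 mm, lying on the worktop; leave it alone.
- padlock_brass: Brass padlock lying flat, 76 x 48 x 15 mm; leave it alone.
Not all that is in view belongs to the job. Leave any blue look-alike of the stored_fob_1 alone. What is shaped like the new_fob but white is not meant.

How it is judged:
On the way, in this order (a step that is already met when the one before it is completed fails the run):
1. the new fob is under the lips on top of the stack, at the back stop, the follower pressed down by one fob (x of new_fob in the frame of fob_seat between -0.006 and 0.003 m and z of new_fob in the frame of fob_seat between -0.006 and 0.002 m and angle between the x axis of new_fob and the x axis of magazine, either way round below 0.15 rad and value of joint follower above 0.006 m), for 0.2 s.
2. the keeper pin is through both bores, home at its shoulder (distance between keeper_pin and pin_seat between 0.027 and 0.035 m and distance between pin_tip and pin_seat below 0.048 m and x of keeper_pin in the frame of pin_seat between -0.004 and 0.004 m and z of keeper_pin in the frame of pin_seat between -0.004 and 0.004 m and x of pin_tip in the frame of pin_seat between -0.004 and 0.004 m and z of pin_tip in the frame of pin_seat between -0.004 and 0.004 m), for 0.2 s.
At the end, for the whole second after the job is handed in: The new fob lies flat on the stack, against the lips (2 mm), at most 6 mm short of the back stop, in line; both stored fobs are in place under it (7 mm), follower at 0.006 to 0.010; the keeper pin is through both bores, shoulder within 5 mm of the cheek; all at rest (all of step 2 and x of new_fob in the frame of fob_seat between -0.006 and 0.003 m and z of new_fob in the frame of fob_seat between -0.002 and 0.002 m and angle between the x axis of new_fob and the x axis of magazine, either way round below 0.15 rad and angle between the z axis of new_fob and the z axis of magazine, either way round below 0.06 rad and value of joint follower between 0.006 and 0.01 m and horizontal distance between each of stored_fob_0, stored_fob_1 and fob_seat below 0.007 m and distance between pin_tip and pin_seat above 0.038 m and linear speed of each of keeper_pin, new_fob below 0.02 m/s); the robot touches nothing.
It fails at once if a lock cylinder or the padlock is moved by more than 15 mm (distance of any of cylinder_a, cylinder_b, padlock_brass from where it was at the start of the episode above 0.015 m).
It also fails if it takes over 58 s, if anything falls off the work surface, if the arm or the gripper's body presses on something with over 40 N, if the wrist force passes 120 N, or if a joint passes its speed limit or range.

ROBOT

A 6-joint arm with a two-finger parallel gripper is mounted at the origin on a cart in front of the work surface, level with it; the furniture and walls round the work are solid. World frame = base frame: x ahead of the robot, y to its left, z up, the work surface at z = 0. Lengths are in m, angles in rad, forces in N, time in s.
With the tool pointing down it reaches from about 0.375 to 0.925 m from the base axis. Payload 5.7 kg.
Tool frame: the origin (TCP) lies at the very end of the fingers, on their centre line; the grasp point (between the pads) lies 19 mm behind it; z points along the fingers, y is the line along which they close (so a half turn about z gives the same grasp; the last joint's range is limited). The gripper opens to 88 mm and grips with 3 to 60 N. Pads are 20 mm wide; open, the fingers measure 115 mm over their backs; the gripper's body (75 mm by 178 mm) begins 61 mm behind the grasp point.
Start: joints at [1.034, 0.359, 1.51, -0, 1.272, -0.115], TCP at [0.246, 0.547, 0.223] pointing down, gripper open.
Joint ranges: [-2.97, 2.97], [-1.01, 2.36], [0.21, 2.38], [-0.96, 4.11], [0.2, 2.71], [-2.98, 2.98]. Speed limits (rad/s): [2.39, 2.39, 3.14, 3.14, 3.14, 3.14].

INTERFACE

Orientations are given as a unit quaternion [w, x, y, z].
In Python, from rig import robot, vision, workorder gives the robot as it stands. The module is installed in compiled form; this text tells all that it offers.
- The arm moves only by the tool step_arm, never from a script. Its argument "rows" is a list of rows, each an object with "twist": the turn, a rotation vector about the world's x, y, z in rad, a list of three; "delta_pos": the shift along the world's x, y, z in m, a list of three; "claw": the finger opening in m, from 0 to 0.0878. A call has 1 to 20 rows; each row shifts and turns the commanded pose from where the row before left it; what a row does not reach is not made up. A row lasts 1/8 s, in which the tool goes at most 62.5 mm and 10.7 degrees, less where a joint would pass 70% of its speed; a pose out of reach is approached as far as the arm can. A call with a gripper value outside its range is refused whole. The fingers move at their own pace and stop on an object; "force" is the grip in N (left out, the last holds). Time passes only in rows, so rows that do not move let the fingers close. It gives the time, the measured TCP pose, the force, the opening and the grip force at its end, in the units of the state.
- robot.get_state(): the state, without advancing time (a new reading comes with each control period).
- vision.read_camera(name): name is "side" or "top" or "wrist"; returns the picture (420x560x3 uint8, blue, green, red); there is no depth.
- vision.camera_model(name): a dict with "fx", "fy", "cx", "cy" (pixels), "world_from_camera" (4x4, takes a point from camera to world coordinates); the wrist camera has in their place "hand_eye" (4x4, takes a point from camera to tool coordinates, whose origin is the TCP and whose axes are the flange's). Camera axes: x right, y up, looking along -z (the intrinsics and any distortion apply to the point x, -y, -z); pixel columns grow to the right and rows downward; lengths in m; the calibration is good to about 2 mm. A picture is of the moment at which its call begins: read the wrist's pose just before it. camera_model takes no time and is no camera call.
- workorder.sign_off(): hands the job in; it is judged then, once.
The state is a dict: "clock": time; "qpos": joint angles; "dq": joint speeds; "joint_torque": joint torques, N m; "eef_pos": TCP position; "tool_rot": TCP orientation; "wrist_force": force on the tool from outside, world axes, zero at the start; "torque": the same for the moment, N m; "finger_gap": opening from 0.0 (shut) to 1.0 (fully open); "grasp_force": force on a finger pad.
Only numpy, scipy, OpenCV 4.12 (cv2) and the standard library are available. Lean on these libraries where they do the work, as an engineer would, in place of code of your own. Each camera call takes 0.05 s, during which the arm holds its last target. There are 200 camera calls.

## Working session

There is one attempt and no reset: what is moved stays moved. The work goes in short steps, Python scripts to look and compute and a tool call to move; the robot and the scene stay as the last step left them, time stands still between calls to the robot, and variables do not carry over. Pictures are saved under pics/ and viewed, at most 10 in all, crops included, and the job is handed in when it is done.

Besides the shell and the picture viewer there is one more tool, called after ">>>" in YAML: its name, and indented under it one key for each argument. step_arm: Moves the arm, as the interface text tells. Its arguments: {"type":"object","properties":{"rows":{"type":"array","items":{"type":"object","properties":{"twist":{"type":"array","items":{"type":"number"}},"delta_pos":{"type":"array","items":{"type":"number"}},"claw":{"type":"number"}}}},"force":{"type":"number"}},"required":["rows"]}

```bash
mkdir -p pics
python3 - <<'E'
from rig import robot, vision
import cv2,numpy as np
s=robot.get_state();print(s)
for n in("top","side"):
    im=vision.read_camera(n);cv2.imwrite(f"pics/{n}0.png",im)
    print(n,vision.camera_model(n))
print(vision.camera_model("wrist"))
a=cv2.imread("pics/top0.png");cv2.imwrite("pics/top0b.png",cv2.resize(a,(800,600),interpolation=cv2.INTER_CUBIC))
E
```

```text
{'clock': 0.0, 'qpos': array([ 1.03389912e+00,  3.59502411e-01,  1.51142660e+00, -2.59474495e-05,
        1.27248841e+00, -1.15082562e-01]), 'dq': array([ 0.00101946, -0.00102081,  0.00044249,  0.00143445,  0.00048054,
        0.00029455]), 'joint_torque': array([ 5.34580909e-05, -5.15383065e+01, -2.70727283e+01,  6.72272919e-02,
        3.53746803e-02, -1.15162711e-04]), 'eef_pos': array([0.24530205, 0.54681082, 0.22181335]), 'tool_rot': array([-2.80443915e-04,  2.09343377e-01,  9.77841765e-01, -8.68303624e-04]), 'wrist_force': array([ 0.2812408 , -0.32922769,  0.90749689]), 'torque': array([-0.01223665, -0.0074761 , -0.03294264]), 'grasp_force': 0.0, 'finger_gap': 0.9997781287342411}
top {'fx': 525.609827815389, 'fy': 525.609827815389, 'cx': 281.4269505793929, 'cy': 211.05078522366492, 'world_from_camera': array([[ 0.01328828,  0.99813277, -0.05961883,  0.45750958],
       [-0.99991018,  0.01316049, -0.00253561,  0.01355738],
       [-0.00174627,  0.05964717,  0.998218  ,  1.26113653],
       [ 0.        ,  0.        ,  0.        ,  1.        ]])}
side {'fx': 483.6791844256146, 'fy': 483.6791844256146, 'cx': 278.9950654702036, 'cy': 207.54682912405022, 'world_from_camera': array([[ 0.98758096,  0.0535928 , -0.1476877 ,  0.33633476],
       [-0.15680288,  0.39505434, -0.90517674, -1.24243922],
       [ 0.00983371,  0.91709317,  0.39855165,  0.61837282],
       [ 0.        ,  0.        ,  0.        ,  1.        ]])}
{'fx': 361.8319791112212, 'fy': 361.8319791112212, 'cx': 279.62442596714357, 'cy': 209.67872276537622, 'hand_eye': array([[ 8.43097370e-04,  9.54752067e-01,  2.97401714e-01,
         8.22674735e-02],
       [ 9.99999553e-01, -6.77591711e-04, -6.59595747e-04,
         9.40217861e-04],
       [-4.28233466e-04,  2.97402138e-01, -9.54752211e-01,
        -1.62203604e-01],
       [ 0.00000000e+00,  0.00000000e+00,  0.00000000e+00,
         1.00000000e+00]])}
```

View pics/top0b.png

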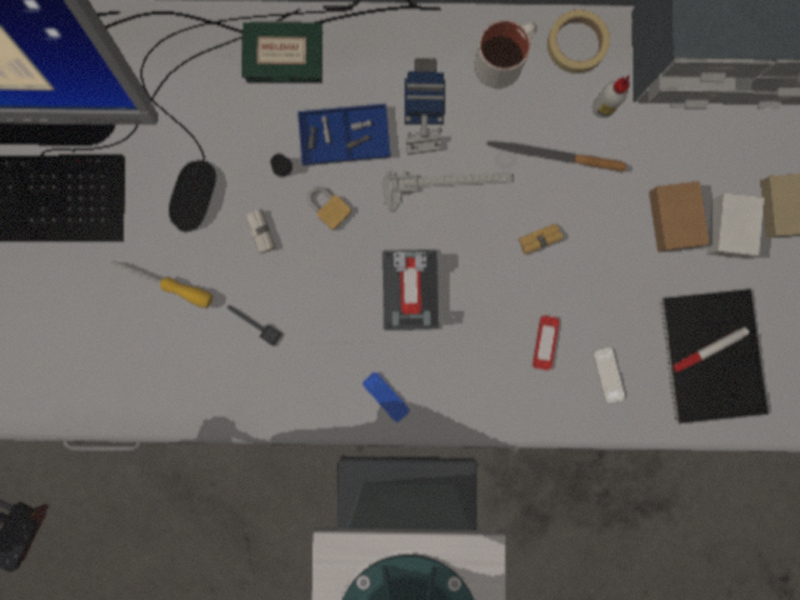

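View pics/side0.png

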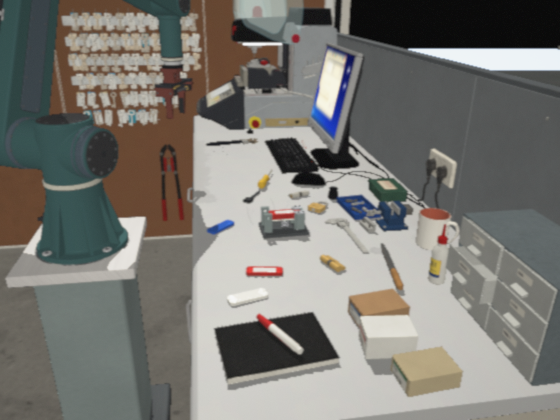

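Top view (800-px scale): the magazine is at (410,290) with lips at the far end. The red fob is at (546,342), and the pin runs from its grip at (270,333) to its tip at (229,307). The blue and white look-alikes lie elsewhere. The side view agrees.

```bash
cat > h.py <<'E'
from rig import robot, vision
import cv2,numpy as np
from scipy.spatial.transform import Rotation as R
def px2w(n,u,v,z,pose=None):
    m=vision.camera_model(n)
    if n=="wrist":
        p,q=pose;T=np.eye(4);T[:3,:3]=R.from_quat(np.roll(q,-1)).as_matrix();T[:3,3]=p;M=T@m["hand_eye"]
    else: M=m["world_from_camera"]
    d=M[:3,:3]@np.array([(u-m["cx"])/m["fx"],-(v-m["cy"])/m["fy"],-1]);o=M[:3,3]
    return o+d*(z-o[2])/d[2]
E
python3 - <<'E'
from h import *
a=cv2.imread("pics/top0.png")
out=[]
for x0,y0 in((255,170),(350,205),(147,190)):
    c=cv2.resize(a[y0:y0+66,x0:x0+66],(396,396),interpolation=cv2.INTER_CUBIC)
    out.append(c)
cv2.imwrite("pics/mos.png",np.hstack(out[:2]))
cv2.imwrite("pics/mos2.png",out[2])
E
cd pics; python3 -c "
import cv2,numpy as np
a=cv2.imread('mos.png');b=cv2.imread('mos2.png')
c=np.hstack([a,b]);cv2.imwrite('mos3.png',cv2.resize(c,(798,266),interpolation=cv2.INTER_AREA))"
```

```text
(no output)
```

View pics/mos3.png

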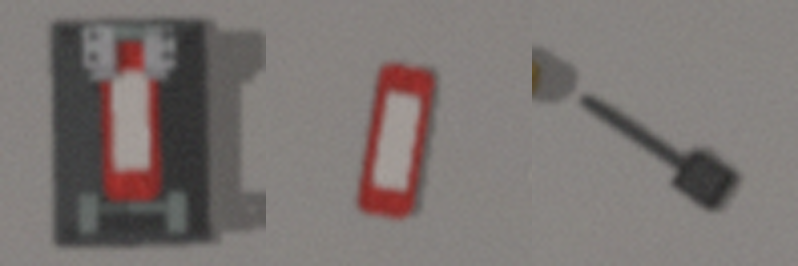

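Mosaic at 4.03x: plate corners about (52,22), (208,22), (215,242), (55,242). Fob corners are about (381,64), (436,69), (413,218), (358,212). The pin tip is at (584,99), the shoulder at (683,165) and the grip end at (722,198).

Run:
```python
from h import *
np.set_printoptions(precision=4,suppress=True)
k=266/66
def f(t,u,v,z):
    x0,y0=((255,170),(350,205),(147,190))[t]
    return px2w("top",x0+(u-266*t)/k-.5+.0,y0+v/k-.5,z)
print("plate");P=np.array([f(0,u,v,.01) for u,v in((52,22),(208,22),(215,242),(55,242))]);print(P)
print("stored fob front, cheeks top centre L R, lips")
for u,v,z in((131,200,.058),(88,213,.066),(177,213,.066),(98,52,.063),(160,52,.063)):print(f(0,u,v,z))
F=np.array([f(1,u,v,.008) for u,v in((381,64),(436,69),(413,218),(358,212))]);print("fob",F,F.mean(0))
d=(F[0]+F[1]-F[2]-F[3])/2;print(np.linalg.norm(d),np.degrees(np.arctan2(d[1],d[0])),np.linalg.norm(F[0]-F[1]))
t,s,e=f(2,584,99,.004),f(2,683,165,.004),f(2,723,197,.008);print(t,s,e,np.linalg.norm(t-s),np.degrees(np.arctan2(*(t-s)[1::-1])))
```

```text
plate
[[ 0.6184  0.0515  0.01  ]
 [ 0.6196 -0.0412  0.01  ]
 [ 0.489  -0.0467  0.01  ]
 [ 0.4877  0.0478  0.01  ]]
stored fob front, cheeks top centre L R, lips
[0.511  0.0036 0.058 ]
[0.503  0.0278 0.066 ]
[ 0.5037 -0.0224  0.066 ]
[0.5947 0.0235 0.063 ]
[ 0.5952 -0.0118  0.063 ]
fob [[ 0.5131 -0.214   0.008 ]
 [ 0.5106 -0.2465  0.008 ]
 [ 0.4225 -0.233   0.008 ]
 [ 0.4256 -0.2006  0.008 ]] [ 0.468  -0.2235  0.008 ]
0.08877008372434823 -8.689763394301508 0.032634655521419365
[0.5215 0.309  0.004 ] [0.4831 0.2492 0.004 ] [0.4644 0.2243 0.008 ] 0.0711103250215991 57.28328273721762
```

>>> step_arm:
  rows:
    - {"delta_pos": [0.03, -0.0365, -0.0125], "twist": [0, 0, 0.0525], "claw": 0.06}
    - {"delta_pos": [0.03, -0.0365, -0.0125], "twist": [0, 0, 0.0525], "claw": 0.06}
    - {"delta_pos": [0.03, -0.0365, -0.0125], "twist": [0, 0, 0.0525], "claw": 0.06}
    - {"delta_pos": [0.03, -0.0365, -0.0125], "twist": [0, 0, 0.0525], "claw": 0.06}
    - {"delta_pos": [0.03, -0.0365, -0.0125], "twist": [0, 0, 0.0525], "claw": 0.06}
    - {"delta_pos": [0.03, -0.0365, -0.0125], "twist": [0, 0, 0.0525], "claw": 0.06}
    - {"delta_pos": [0.03, -0.0365, -0.0125], "twist": [0, 0, 0.0525], "claw": 0.06}
    - {"delta_pos": [0.025, -0.0365, -0.0125], "twist": [0, 0, 0.0525], "claw": 0.06}
    - {"claw": 0.06}
    - {"claw": 0.06}

```text
$.rows[8]: bad value
```

```bash
cat >> h.py <<'E'
import json
def shot(name):
    s=robot.get_state();im=vision.read_camera("wrist");cv2.imwrite(f"pics/{name}.png",im)
    json.dump([list(s["eef_pos"]),list(s["tool_rot"])],open(f"{name}.json","w"))
    print(s["clock"],s["eef_pos"],s["tool_rot"],s["qpos"])
def wp(name,u,v,z): return px2w("wrist",u,v,z,json.load(open(f"{name}.json")))
E
python3 -c "from h import *;shot('wpin')"
```

```text
0.1 [0.24532514 0.54688444 0.22190858] [-2.66177702e-04  2.09323265e-01  9.77846156e-01 -7.71592733e-04] [ 1.03390670e+00  3.59422027e-01  1.51130211e+00  1.05571660e-05
  1.27250092e+00 -1.15126914e-01]
```

>>> step_arm:
  rows:
    - {"delta_pos": [0.012, -0.06, 0.01]}
    - {"delta_pos": [0.012, -0.06, 0.01]}
    - {"delta_pos": [0.012, -0.06, 0.01]}
    - {"delta_pos": [0.012, -0.06, 0.01]}
    - {"delta_pos": [0.012, -0.01, 0.01]}
    - {}
    - {}

```text
$.rows[0]: bad value
```

```bash
python3 -c "from h import *;shot('wmag')"
```

```text
0.15 [0.2453854  0.54695424 0.2220134 ] [-2.26848197e-04  2.09334844e-01  9.77843761e-01 -6.71189818e-04] [ 1.03388623e+00  3.59340380e-01  1.51115443e+00 -1.32483146e-07
  1.27251482e+00 -1.15120581e-01]
```

>>> step_arm:
  rows:
    - {"delta_pos": [-0.014, -0.056, -0.01], "twist": [0, 0, -0.04]}
    - {"delta_pos": [-0.014, -0.056, -0.01], "twist": [0, 0, -0.04]}
    - {"delta_pos": [-0.014, -0.056, -0.01], "twist": [0, 0, -0.04]}
    - {"delta_pos": [-0.014, -0.056, -0.01], "twist": [0, 0, -0.03]}
    - {"delta_pos": [-0.014, 0, -0.01]}
    - {}
    - {}

```text
$.rows[0]: bad value
```

```bash
python3 -c "
from h import *;shot('wfob')
a=[cv2.imread(f'pics/{n}.png') for n in('wpin','wfob')]
cv2.imwrite('pics/two.png',np.vstack([x[60:360] for x in a]))
cv2.imwrite('pics/wmagb.png',cv2.resize(cv2.imread('pics/wmag.png'),(800,600),interpolation=cv2.INTER_CUBIC))"
```

```text
0.2 [0.24543374 0.54703594 0.22211846] [-1.76438635e-04  2.09327983e-01  9.77845307e-01 -5.66457000e-04] [ 1.03390484e+00  3.59259982e-01  1.51100424e+00 -2.98540063e-05
  1.27251468e+00 -1.15107284e-01]
```

View pics/two.png

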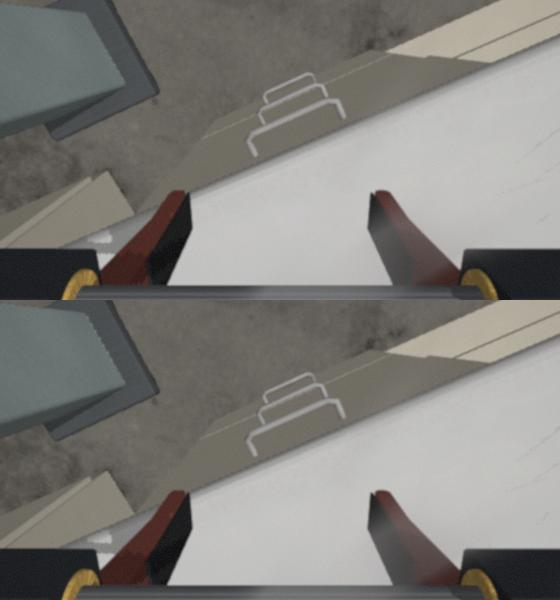

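View pics/wmagb.png

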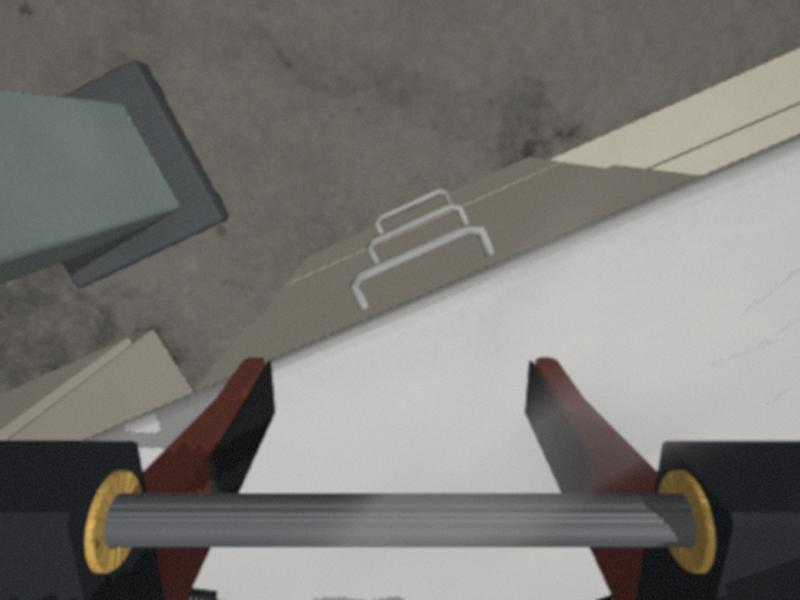

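The rows need all their fields, so nothing has moved yet. The wrist view shows the fingertips at about row 250, with image-up pointing toward the robot. I'll resend the moves in full.

>>> step_arm:
  rows:
    - {"delta_pos": [0.031, -0.0365, -0.0125], "twist": [0, 0, 0.0525], "claw": 0.085}
    - {"delta_pos": [0.031, -0.0365, -0.0125], "twist": [0, 0, 0.0525], "claw": 0.085}
    - {"delta_pos": [0.031, -0.0365, -0.0125], "twist": [0, 0, 0.0525], "claw": 0.085}
    - {"delta_pos": [0.031, -0.0365, -0.0125], "twist": [0, 0, 0.0525], "claw": 0.085}
    - {"delta_pos": [0.031, -0.0365, -0.0125], "twist": [0, 0, 0.0525], "claw": 0.085}
    - {"delta_pos": [0.031, -0.0365, -0.0125], "twist": [0, 0, 0.0525], "claw": 0.085}
    - {"delta_pos": [0.031, -0.0365, -0.0125], "twist": [0, 0, 0.0525], "claw": 0.085}
    - {"delta_pos": [0.031, -0.0365, -0.0125], "twist": [0, 0, 0.0525], "claw": 0.085}
    - {"delta_pos": [0, 0, 0], "twist": [0, 0, 0], "claw": 0.085}
    - {"delta_pos": [0, 0, 0], "twist": [0, 0, 0], "claw": 0.085}
  force: 20

```text
clock: 1.5
eef_pos: [0.4933, 0.2555, 0.1225]
tool_rot: [-0.0, 0.002, 1.0, 0.0]
wrist_force: [-0.0, -1.2, 0.1]
finger_gap: 0.968
grasp_force: 0.0
```

```bash
python3 -c "from h import *;shot('wpin')"
```

```text
1.5 [0.49325149 0.25549624 0.12253746] [-4.01321582e-04  1.58170894e-03  9.99998667e-01  5.33501423e-05] [ 3.53315028e-01  4.07141733e-01  1.71840804e+00  4.45626920e-04
  1.01675848e+00 -1.21455247e+00]
```

>>> step_arm:
  rows:
    - {"delta_pos": [0.01, -0.058, 0.01], "twist": [0, 0, 0], "claw": 0.085}
    - {"delta_pos": [0.01, -0.058, 0.01], "twist": [0, 0, 0], "claw": 0.085}
    - {"delta_pos": [0.01, -0.058, 0.01], "twist": [0, 0, 0], "claw": 0.085}
    - {"delta_pos": [0.01, -0.058, 0.01], "twist": [0, 0, 0], "claw": 0.085}
    - {"delta_pos": [0.01, -0.02, 0.01], "twist": [0, 0, 0], "claw": 0.085}
    - {"delta_pos": [0, 0, 0], "twist": [0, 0, 0], "claw": 0.085}
    - {"delta_pos": [0, 0, 0], "twist": [0, 0, 0], "claw": 0.085}

```text
clock: 2.42
eef_pos: [0.5429, 0.0053, 0.1723]
tool_rot: [-0.0, 0.0, 1.0, 0.0]
wrist_force: [0.4, 0.5, 0.4]
finger_gap: 0.97
grasp_force: 0.0
```

```bash
python3 -c "from h import *;shot('wmag')"
```

```text
2.425 [0.54288102 0.00534584 0.17233394] [-4.87027473e-04  1.95514892e-04  9.99999783e-01  3.98859377e-04] [-1.17885642e-01  3.30477756e-01  1.69390376e+00  7.53689922e-04
  1.11827223e+00 -1.68862084e+00]
```

>>> step_arm:
  rows:
    - {"delta_pos": [-0.014, -0.056, -0.01], "twist": [0, 0, -0.04], "claw": 0.085}
    - {"delta_pos": [-0.014, -0.056, -0.01], "twist": [0, 0, -0.04], "claw": 0.085}
    - {"delta_pos": [-0.014, -0.056, -0.01], "twist": [0, 0, -0.04], "claw": 0.085}
    - {"delta_pos": [-0.014, -0.056, -0.01], "twist": [0, 0, -0.03], "claw": 0.085}
    - {"delta_pos": [-0.014, 0, -0.01], "twist": [0, 0, 0], "claw": 0.085}
    - {"delta_pos": [0, 0, 0], "twist": [0, 0, 0], "claw": 0.085}
    - {"delta_pos": [0, 0, 0], "twist": [0, 0, 0], "claw": 0.085}

```text
clock: 3.35
eef_pos: [0.474, -0.2188, 0.1227]
tool_rot: [-0.0, 0.075, 0.997, 0.0]
wrist_force: [-0.3, -0.3, 0.1]
finger_gap: 0.967
grasp_force: 0.0
```

```bash
python3 -c "
from h import *;shot('wfob')
a=[cv2.imread(f'pics/{n}.png') for n in('wpin','wfob')]
cv2.imwrite('pics/two.png',np.vstack([x[60:360] for x in a]))
cv2.imwrite('pics/wmagb.png',cv2.resize(cv2.imread('pics/wmag.png'),(800,600),interpolation=cv2.INTER_CUBIC))"
```

```text
3.35 [ 0.47404191 -0.21878094  0.12268941] [-7.03861155e-05  7.47922464e-02  9.97199103e-01  2.52375570e-04] [-5.65028787e-01  3.65422448e-01  1.79117989e+00  4.54783801e-04
  9.85352181e-01 -1.98635217e+00]
```

View pics/two.png

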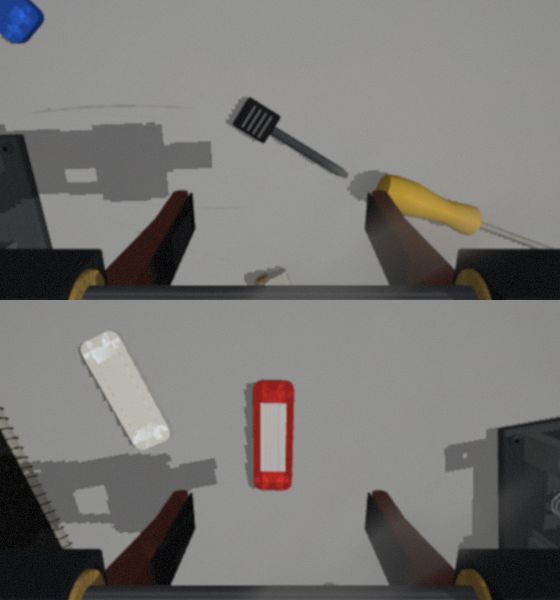

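View pics/wmagb.png

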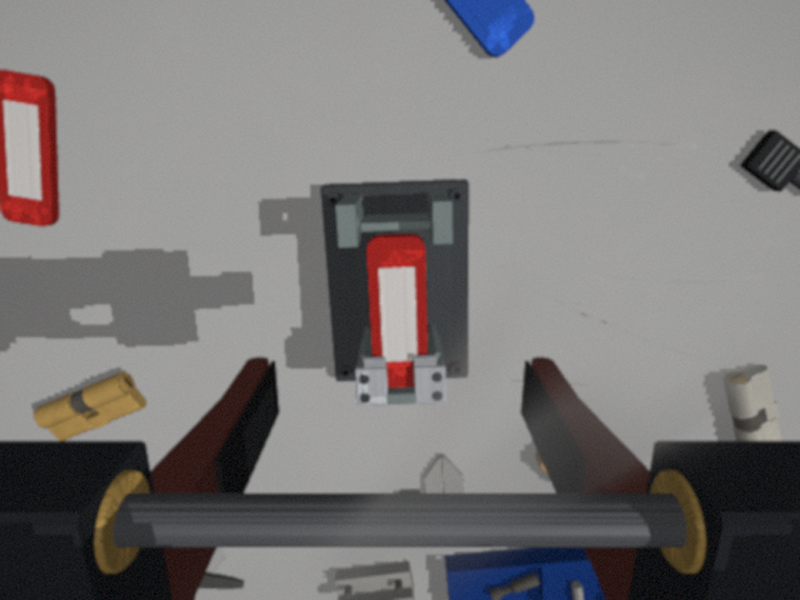

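wpin: shoulder (274,190), tip (347,236), grip rear end about (241,169). wfob: columns 253 to 294, rows 140 to 250. wmag (800 scale): stored fob 367 to 427 wide with its front at row 236. Lip rear corners are (357,404) and (446,402). Plate corners are (321,185), (467,180), (468,377), (337,380).

Run:
```python
from h import *
np.set_printoptions(precision=4,suppress=True)
F=np.array([wp('wfob',*p,.008) for p in((253,140),(295,140),(293,250),(253,250))]);print("fob",F,F.mean(0))
t,s,e=wp('wpin',347,236,.004),wp('wpin',274,190,.004),wp('wpin',241,169,.006)
print("pin",t,s,e,np.linalg.norm(t-s),np.linalg.norm(s-e),np.degrees(np.arctan2(*(t-s)[1::-1])))
k=1.42857
for n,u,v,z in(("front",397,236,.058),("fl",367,285,.058),("fr",428,285,.058),("fl2",370,335,.058),("fr2",428,335,.058),("lipb1",357,404,.063),("lipb2",446,402,.063),("p",321,185,.01),("p",467,180,.01),("p",468,377,.01),("p",337,380,.01)):
    print(n,wp('wmag',u/k,v/k,z))
# stored-fob white field orientation via colour
a=cv2.imread('pics/wmag.png').astype(int)
for r in range(190,232,6):
    row=a[r,240:320]; m=np.where((row[:,2]>90)&(row[:,2]-row[:,1]>60))[0]+240
    print(r,m.min(),m.max(),wp('wmag',(m.min()+m.max())/2,r,.058)[:2],end=' ')
    w=np.where(row.min(1)>150)[0]+240
    print(w.min() if len(w) else None,w.max() if len(w) else None)
b=cv2.imread('pics/wfob.png').astype(int)
for r in(150,170,190,210,230,240):
    row=b[r,200:340];m=np.where((row[:,2]-row[:,1]>60))[0]+200
    print(r,m.min(),m.max(),wp('wfob',m.min(),r,.004)[:2],wp('wfob',m.max(),r,.004)[:2])
```

```text
fob [[ 0.4209 -0.2299  0.008 ]
 [ 0.4256 -0.1985  0.008 ]
 [ 0.5148 -0.2124  0.008 ]
 [ 0.5098 -0.2453  0.008 ]] [ 0.4678 -0.2215  0.008 ]
pin [0.5217 0.3126 0.004 ] [0.4822 0.2522 0.004 ] [0.4647 0.2266 0.006 ] 0.07222286810184063 0.031014930014882855 56.80022200182992
front [0.511  0.0052 0.058 ]
fl [ 0.5385 -0.0114  0.058 ]
fr [0.5385 0.0224 0.058 ]
fl2 [ 0.5682 -0.0103  0.058 ]
fr2 [0.5682 0.0229 0.058 ]
lipb1 [ 0.6096 -0.0183  0.063 ]
lipb2 [0.6083 0.0339 0.063 ]
p [ 0.4881 -0.0416  0.01  ]
p [0.485  0.0481 0.01  ]
p [0.6178 0.054  0.01  ]
p [ 0.6201 -0.0365  0.01  ]
190 257 297 [0.5307 0.0045] 265 289
196 258 297 [0.5356 0.0049] 266 289
202 258 297 [0.5405 0.0049] 266 290
208 258 297 [0.5455 0.0049] 266 290
214 259 298 [0.5506 0.0057] 267 290
220 259 298 [0.5557 0.0057] 267 290
226 259 298 [0.5608 0.0057] 267 290
150 253 293 [ 0.4288 -0.2316] [ 0.4334 -0.201 ]
170 253 293 [ 0.4442 -0.2343] [ 0.4489 -0.2032]
190 253 292 [ 0.4602 -0.237 ] [ 0.4648 -0.2062]
210 253 291 [ 0.4767 -0.2399] [ 0.4813 -0.2093]
230 254 291 [ 0.4939 -0.242 ] [ 0.4985 -0.2117]
240 254 291 [ 0.5027 -0.2435] [ 0.5073 -0.2129]
```

>>> step_arm:
  rows:
    - {"delta_pos": [-0.003, -0.0016, -0.04], "twist": [0, 0, -0.01], "claw": 0.06}
    - {"delta_pos": [-0.003, -0.0016, -0.04], "twist": [0, 0, 0], "claw": 0.06}
    - {"delta_pos": [0, 0, -0.025], "twist": [0, 0, 0], "claw": 0.06}
    - {"delta_pos": [0, 0, -0.0147], "twist": [0, 0, 0], "claw": 0.06}
    - {"delta_pos": [0, 0, 0], "twist": [0, 0, 0], "claw": 0.06}
    - {"delta_pos": [0, 0, 0], "twist": [0, 0, 0], "claw": 0.025}
    - {"delta_pos": [0, 0, 0], "twist": [0, 0, 0], "claw": 0.025}
    - {"delta_pos": [0, 0, 0], "twist": [0, 0, 0], "claw": 0.025}
    - {"delta_pos": [0, 0, 0], "twist": [0, 0, 0], "claw": 0.025}
  force: 35

```text
clock: 4.53
eef_pos: [0.468, -0.2241, 0.0036]
tool_rot: [0.001, 0.081, 0.997, -0.0]
wrist_force: [-0.0, 0.4, 5.4]
finger_gap: 0.359
grasp_force: 35.0
```

>>> step_arm:
  rows:
    - {"delta_pos": [0, 0, 0.03], "twist": [0, 0, 0], "claw": 0.025}
    - {"delta_pos": [0, 0, 0.045], "twist": [0, 0, 0], "claw": 0.025}
    - {"delta_pos": [0.01, 0.04, 0.03], "twist": [0, 0, 0.037], "claw": 0.025}
    - {"delta_pos": [0.01, 0.04, 0], "twist": [0, 0, 0.04], "claw": 0.025}
    - {"delta_pos": [0.01, 0.04, 0], "twist": [0, 0, 0.04], "claw": 0.025}
    - {"delta_pos": [0.01, 0.04, 0], "twist": [0, 0, 0.04], "claw": 0.025}
    - {"delta_pos": [0.01, 0.04, 0], "twist": [0, 0, 0.04], "claw": 0.025}
    - {"delta_pos": [0.01, 0.026, 0], "twist": [0, 0, 0], "claw": 0.025}
    - {"delta_pos": [0, 0, 0], "twist": [0, 0, 0], "claw": 0.025}
    - {"delta_pos": [0, 0, 0], "twist": [0, 0, 0], "claw": 0.025}

```text
clock: 5.78
eef_pos: [0.5271, 0.0017, 0.1078]
tool_rot: [-0.0, -0.018, 1.0, -0.0]
wrist_force: [-0.5, -0.6, -1.5]
finger_gap: 0.359
grasp_force: 35.0
```

```bash
python3 -c "
from h import *;shot('wheld')
a=cv2.imread('pics/wheld.png')
cv2.imwrite('pics/wheldb.png',cv2.resize(a[100:370,100:460],(800,600),interpolation=cv2.INTER_CUBIC))"
```

```text
5.775 [0.52711773 0.00166608 0.1077599 ] [-3.70556877e-04 -1.77599013e-02  9.99842186e-01 -2.26800583e-04] [-1.27518766e-01  3.92464609e-01  1.79410138e+00 -6.80914747e-04
  9.55694415e-01 -1.73344366e+00]
```

View pics/wheldb.png

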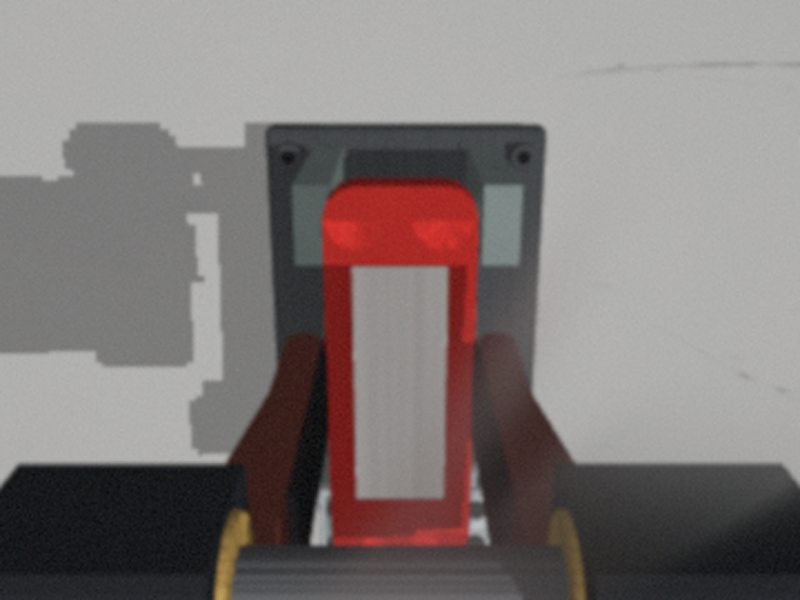

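The crop (2.222x, origin 100,100) shows the held fob in line with the magazine. The left cheek top spans columns 483 to 521 and rows 185 to 266. The right cheek's outer edge is at column 292, and the plate front corners are (267,127) and (545,127). The fob's front is at row 180, with sides at 324 and 479 at row 230.

Run:
```python
from h import *
np.set_printoptions(precision=4,suppress=True)
k=800/360
for n,u,v,z in(("cheekL outer front",522,185,.066),("cheekL outer back",520,266,.066),("cheekR outer f",292,185,.066),("cheekR outer back",293,266,.066),("plate",267,127,.01),("plate",545,127,.01),("fobfront",400,186,.112),("fobL",479,230,.112),("fobR",324,230,.112),("fobL",470,490,.112),("fobR",332,490,.112)):
    print(n,wp('wheld',100+u/k,100+v/k,z))
```

```text
cheekL outer front [0.4917 0.0334 0.066 ]
cheekL outer back [0.5139 0.0346 0.066 ]
cheekR outer f [ 0.4938 -0.0264  0.066 ]
cheekR outer back [ 0.5161 -0.0262  0.066 ]
plate [ 0.4882 -0.0415  0.01  ]
plate [0.4849 0.0485 0.01  ]
fobfront [0.4823 0.0012 0.112 ]
fobL [0.491  0.0177 0.112 ]
fobR [ 0.4921 -0.014   0.112 ]
fobL [0.5526 0.0197 0.112 ]
fobR [ 0.5537 -0.0116  0.112 ]
```

>>> step_arm:
  rows:
    - {"delta_pos": [0.001, 0.001, -0.02], "twist": [0, 0, 0], "claw": 0.025}
    - {"delta_pos": [0.001, 0.0007, -0.022], "twist": [0, 0, 0], "claw": 0.025}
    - {"delta_pos": [0, 0, -0.004], "twist": [0, 0, 0], "claw": 0.025}
    - {"delta_pos": [0, 0, -0.004], "twist": [0, 0, 0], "claw": 0.025}
    - {"delta_pos": [0, 0, -0.004], "twist": [0, 0, 0], "claw": 0.025}
    - {"delta_pos": [0, 0, -0.003], "twist": [0, 0, 0], "claw": 0.025}
    - {"delta_pos": [0, 0, 0], "twist": [0, 0, 0], "claw": 0.025}
    - {"delta_pos": [0, 0, 0], "twist": [0, 0, 0], "claw": 0.025}
  force: 40

```text
clock: 6.82
eef_pos: [0.5289, 0.0032, 0.0519]
tool_rot: [-0.0, -0.017, 1.0, -0.0]
wrist_force: [-4.1, -1.1, 5.5]
finger_gap: 0.354
grasp_force: 40.0
```

>>> step_arm:
  rows:
    - {"delta_pos": [0, 0, -0.0018], "twist": [0, 0, 0], "claw": 0.025}
    - {"delta_pos": [0, 0, 0], "twist": [0, 0, 0], "claw": 0.025}
    - {"delta_pos": [0.004, 0.0001, 0], "twist": [0, 0, 0], "claw": 0.025}
    - {"delta_pos": [0.004, 0.0002, 0], "twist": [0, 0, 0], "claw": 0.025}
    - {"delta_pos": [0.004, 0.0001, 0], "twist": [0, 0, 0], "claw": 0.025}
    - {"delta_pos": [0, 0, 0], "twist": [0, 0, 0], "claw": 0.025}

```text
clock: 7.58
eef_pos: [0.5415, 0.0038, 0.0503]
tool_rot: [0.0, -0.017, 1.0, -0.0]
wrist_force: [-3.9, -0.3, 6.4]
finger_gap: 0.36
grasp_force: 40.0
```

>>> step_arm:
  rows:
    - {"delta_pos": [0.003, 0.0001, 0], "twist": [0, 0, 0], "claw": 0.025}
    - {"delta_pos": [0.003, 0.0001, 0], "twist": [0, 0, 0], "claw": 0.025}
    - {"delta_pos": [0.003, 0.0001, 0], "twist": [0, 0, 0], "claw": 0.025}
    - {"delta_pos": [0.003, 0.0001, 0], "twist": [0, 0, 0], "claw": 0.025}
    - {"delta_pos": [0, 0, 0], "twist": [0, 0, 0], "claw": 0.025}

```text
clock: 8.2
eef_pos: [0.5534, 0.0042, 0.0503]
tool_rot: [-0.0, -0.017, 1.0, -0.0]
wrist_force: [-3.9, 0.9, 5.4]
finger_gap: 0.355
grasp_force: 40.0
```

>>> step_arm:
  rows:
    - {"delta_pos": [0.0015, 0.0001, 0], "twist": [0, 0, 0], "claw": 0.025}
    - {"delta_pos": [0.0015, 0, 0], "twist": [0, 0, 0], "claw": 0.025}
    - {"delta_pos": [0.001, 0, 0], "twist": [0, 0, 0], "claw": 0.025}
    - {"delta_pos": [0, 0, 0], "twist": [0, 0, 0], "claw": 0.025}

```text
clock: 8.7
eef_pos: [0.5569, 0.0044, 0.0502]
tool_rot: [-0.0, -0.017, 1.0, -0.0]
wrist_force: [-3.6, 0.3, 5.5]
finger_gap: 0.357
grasp_force: 40.0
```

Not at the stop yet, so I'll creep on.

>>> step_arm:
  rows:
    - {"delta_pos": [0.001, 0, 0], "twist": [0, 0, 0], "claw": 0.025}
    - {"delta_pos": [0.001, 0, 0], "twist": [0, 0, 0], "claw": 0.025}
    - {"delta_pos": [0, 0, 0], "twist": [0, 0, 0], "claw": 0.025}

```text
clock: 9.07
eef_pos: [0.5582, 0.0044, 0.0501]
tool_rot: [-0.001, -0.017, 1.0, -0.0]
wrist_force: [-5.1, 0.1, 7.1]
finger_gap: 0.356
grasp_force: 40.0
```

>>> step_arm:
  rows:
    - {"delta_pos": [0.001, 0, 0], "twist": [0, 0, 0], "claw": 0.025}
    - {"delta_pos": [0.001, 0, 0], "twist": [0, 0, 0], "claw": 0.025}
    - {"delta_pos": [0, 0, 0], "twist": [0, 0, 0], "claw": 0.025}

```text
clock: 9.45
eef_pos: [0.5583, 0.0044, 0.0498]
tool_rot: [-0.003, -0.018, 1.0, -0.0]
wrist_force: [-8.2, -1.3, 9.7]
finger_gap: 0.354
grasp_force: 40.0
```

>>> step_arm:
  rows:
    - {"delta_pos": [0, 0, 0], "twist": [0, 0, 0], "claw": 0.05}
    - {"delta_pos": [0, 0, 0], "twist": [0, 0, 0], "claw": 0.05}
    - {"delta_pos": [0, 0, 0], "twist": [0, 0, 0], "claw": 0.05}
    - {"delta_pos": [0, 0, 0.03], "twist": [0, 0, 0], "claw": 0.05}
    - {"delta_pos": [0, 0, 0.05], "twist": [0, 0, 0], "claw": 0.06}
    - {"delta_pos": [-0.01, 0, 0.04], "twist": [0, 0, 0], "claw": 0.085}
    - {"delta_pos": [0, 0, 0], "twist": [0, 0, 0], "claw": 0.085}
    - {"delta_pos": [0, 0, 0], "twist": [0, 0, 0], "claw": 0.085}

```text
clock: 10.45
eef_pos: [0.5514, 0.0048, 0.1686]
tool_rot: [-0.0, -0.018, 1.0, -0.0]
wrist_force: [-0.1, -0.1, 0.3]
finger_gap: 0.957
grasp_force: 0.0
```

```bash
python3 -c "
from h import *;shot('wl')
a=cv2.imread('pics/wl.png')
cv2.imwrite('pics/wlb.png',cv2.resize(a[110:320,150:430],(800,600),interpolation=cv2.INTER_CUBIC))"
```

```text
10.45 [0.55139045 0.00481265 0.16860643] [-1.67240186e-04 -1.75881935e-02  9.99845302e-01 -2.27335837e-05] [-1.16488956e-01  3.45836626e-01  1.68034764e+00 -9.99420816e-05
  1.11573379e+00 -1.72241954e+00]
```

View pics/wlb.png

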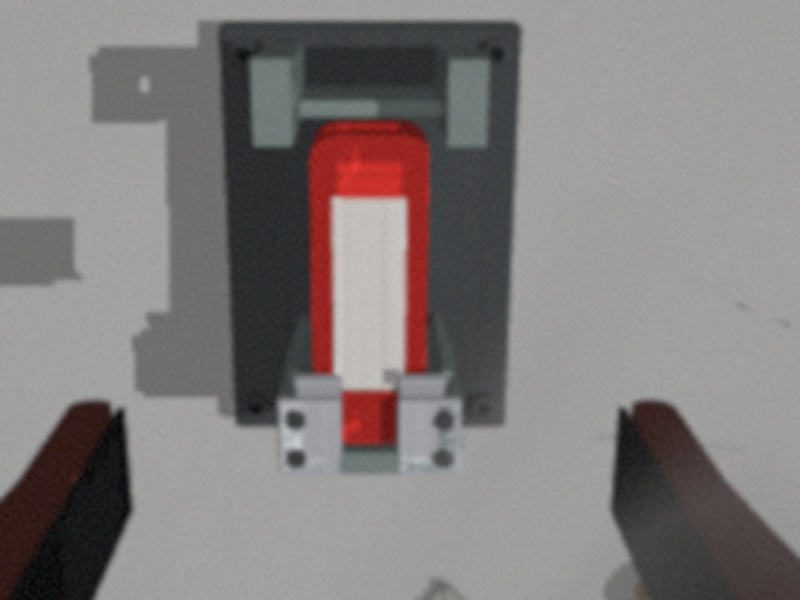

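The picture shows the red fob under both lips and flush with the stack, with its front at row 122. Cheek tops are at columns 250 to 295 and 448 to 490, rows 57 to 147. Next I'll refine the pin pose and bore axis.

Run:
```python
from h import *
np.set_printoptions(precision=4,suppress=True)
k=800/280
C=[]
for u,v in((250,57),(250,147),(490,57),(490,147)):
    C.append(wp('wl',150+u/k,110+v/k,.066));print(C[-1])
print("cheek mid",np.mean(C,0))
for u,v in((310,200),(430,200),(313,340),(428,340)): print("fob side",wp('wl',150+u/k,110+v/k,.058))
print("fob front", wp('wl',150+370/k,110+125/k,.057))
a=cv2.imread('pics/wpin.png');g=a.max(2)
roi=np.zeros_like(g);roi[145:250,215:360]=255
m=((g<60)&(roi>0)).astype(np.uint8)
c=max(cv2.findContours(m,cv2.RETR_EXTERNAL,cv2.CHAIN_APPROX_NONE)[0],key=cv2.contourArea)[:,0].astype(float)
W=np.array([wp('wpin',u,v,.006)[:2] for u,v in c])
print(cv2.contourArea(c.astype(np.float32)),cv2.minAreaRect(W.astype(np.float32)*1000), W.min(0),W.max(0))
```

```text
[ 0.4932 -0.0264  0.066 ]
[ 0.516  -0.0264  0.066 ]
[0.4911 0.0338 0.066 ]
[0.5138 0.0354 0.066 ]
cheek mid [0.5035 0.0041 0.066 ]
fob side [ 0.5312 -0.0111  0.058 ]
fob side [0.53   0.0212 0.058 ]
fob side [ 0.5713 -0.0095  0.058 ]
fob side [0.5702 0.0228 0.058 ]
fob front [0.5106 0.0044 0.057 ]
1277.5 ((488.0563049316406, 259.99188232421875), (81.58432006835938, 25.723312377929688), 57.39468765258789) [0.4563 0.2199] [0.5123 0.2929]
```

>>> step_arm:
  rows:
    - {"delta_pos": [-0.0064, 0.0194, -0.0057], "twist": [0, 0, -0.1818], "claw": 0.06}
    - {"delta_pos": [-0.0064, 0.0194, -0.0057], "twist": [0, 0, -0.1818], "claw": 0.06}
    - {"delta_pos": [-0.0064, 0.0194, -0.0057], "twist": [0, 0, -0.1818], "claw": 0.06}
    - {"delta_pos": [-0.0064, 0.0194, -0.0057], "twist": [0, 0, -0.1818], "claw": 0.06}
    - {"delta_pos": [-0.0064, 0.0194, -0.0057], "twist": [0, 0, -0.1818], "claw": 0.06}
    - {"delta_pos": [-0.0064, 0.0194, -0.0057], "twist": [0, 0, -0.1818], "claw": 0.06}
    - {"delta_pos": [-0.0064, 0.0194, -0.0057], "twist": [0, 0, -0.1818], "claw": 0.06}
    - {"delta_pos": [-0.0064, 0.0194, -0.0057], "twist": [0, 0, -0.1818], "claw": 0.06}
    - {"delta_pos": [-0.0064, 0.0194, -0.0057], "twist": [0, 0, -0.1818], "claw": 0.06}
    - {"delta_pos": [-0.0064, 0.0194, -0.0057], "twist": [0, 0, -0.1818], "claw": 0.06}
    - {"delta_pos": [-0.0064, 0.0194, -0.0057], "twist": [0, 0, -0.1818], "claw": 0.06}
    - {"delta_pos": [-0.007, 0.0194, -0.0057], "twist": [0, 0, -0.1818], "claw": 0.06}
    - {"delta_pos": [0, 0, 0], "twist": [0, 0, 0], "claw": 0.06}
    - {"delta_pos": [0, 0, 0], "twist": [0, 0, 0], "claw": 0.06}

```text
clock: 12.25
eef_pos: [0.474, 0.237, 0.1]
tool_rot: [-0.0, 0.878, 0.479, -0.001]
wrist_force: [-0.0, -0.4, 0.4]
finger_gap: 0.684
grasp_force: 0.0
```

>>> step_arm:
  rows:
    - {"delta_pos": [0, 0.0005, -0.035], "twist": [0, 0, 0], "claw": 0.06}
    - {"delta_pos": [0, 0, -0.035], "twist": [0, 0, 0], "claw": 0.06}
    - {"delta_pos": [0, 0, -0.018], "twist": [0, 0, 0], "claw": 0.06}
    - {"delta_pos": [0, 0, -0.0088], "twist": [0, 0, 0], "claw": 0.06}
    - {"delta_pos": [0, 0, 0], "twist": [0, 0, 0], "claw": 0.06}
    - {"delta_pos": [0, 0, 0], "twist": [0, 0, 0], "claw": 0.02}
    - {"delta_pos": [0, 0, 0], "twist": [0, 0, 0], "claw": 0.02}
    - {"delta_pos": [0, 0, 0], "twist": [0, 0, 0], "claw": 0.02}
    - {"delta_pos": [0, 0, 0], "twist": [0, 0, 0], "claw": 0.02}
  force: 35

```text
clock: 13.38
eef_pos: [0.4744, 0.2382, 0.0043]
tool_rot: [0.0, 0.879, 0.477, 0.0]
wrist_force: [0.3, -1.2, 2.1]
finger_gap: 0.291
grasp_force: 35.0
```

>>> step_arm:
  rows:
    - {"delta_pos": [0, 0, 0.03], "twist": [0, 0, 0], "claw": 0.02}
    - {"delta_pos": [0, 0, 0.05], "twist": [0, 0, 0], "claw": 0.02}
    - {"delta_pos": [0, 0, 0.046], "twist": [0, 0, 0], "claw": 0.02}
    - {"delta_pos": [0.0042, -0.046, 0], "twist": [0, 0, 0.0764], "claw": 0.02}
    - {"delta_pos": [0.0042, -0.046, 0], "twist": [0, 0, 0.0764], "claw": 0.02}
    - {"delta_pos": [0.0042, -0.046, 0], "twist": [0, 0, 0.0764], "claw": 0.02}
    - {"delta_pos": [0.0042, -0.046, 0], "twist": [0, 0, 0.0764], "claw": 0.02}
    - {"delta_pos": [0.0042, -0.046, 0], "twist": [0, 0, 0.0764], "claw": 0.02}
    - {"delta_pos": [0.0042, -0.046, 0], "twist": [0, 0, 0.0764], "claw": 0.02}
    - {"delta_pos": [0.0042, -0.046, 0], "twist": [0, 0, 0.0764], "claw": 0.02}
    - {"delta_pos": [0.0042, -0.046, 0], "twist": [0, 0, 0.0762], "claw": 0.02}
    - {"delta_pos": [0, 0, 0], "twist": [0, 0, 0], "claw": 0.02}
    - {"delta_pos": [0, 0, 0], "twist": [0, 0, 0], "claw": 0.02}

```text
clock: 15.0
eef_pos: [0.5072, -0.1294, 0.1297]
tool_rot: [-0.001, 0.695, 0.719, -0.0]
wrist_force: [1.0, 0.4, -0.3]
finger_gap: 0.29
grasp_force: 35.0
```

>>> step_arm:
  rows:
    - {"delta_pos": [0.001, 0, -0.03], "twist": [0, 0, 0], "claw": 0.02}
    - {"delta_pos": [0, 0, -0.03], "twist": [0, 0, 0], "claw": 0.02}
    - {"delta_pos": [0, 0, -0.0154], "twist": [0, 0, 0], "claw": 0.02}
    - {"delta_pos": [0, 0, 0], "twist": [0, 0, 0], "claw": 0.02}
    - {"delta_pos": [0, 0, 0], "twist": [0, 0, 0], "claw": 0.02}

```text
clock: 15.62
eef_pos: [0.5095, -0.1298, 0.0553]
tool_rot: [0.0, 0.694, 0.72, 0.0]
wrist_force: [0.2, 0.6, -0.0]
finger_gap: 0.288
grasp_force: 35.0
```

```bash
python3 -c "
from h import *;shot('wi')
a=cv2.imread('pics/wi.png')
cv2.imwrite('pics/wib.png',cv2.resize(a[0:300,80:480],(800,600),interpolation=cv2.INTER_CUBIC))"
```

```text
15.625 [ 0.50945282 -0.12975329  0.05528632] [4.72604442e-04 6.94292172e-01 7.19693075e-01 1.87580274e-04] [-3.80820039e-01  4.68651570e-01  1.84154205e+00 -1.20930377e-05
  8.30382134e-01 -4.16736123e-01]
```

View pics/wib.png

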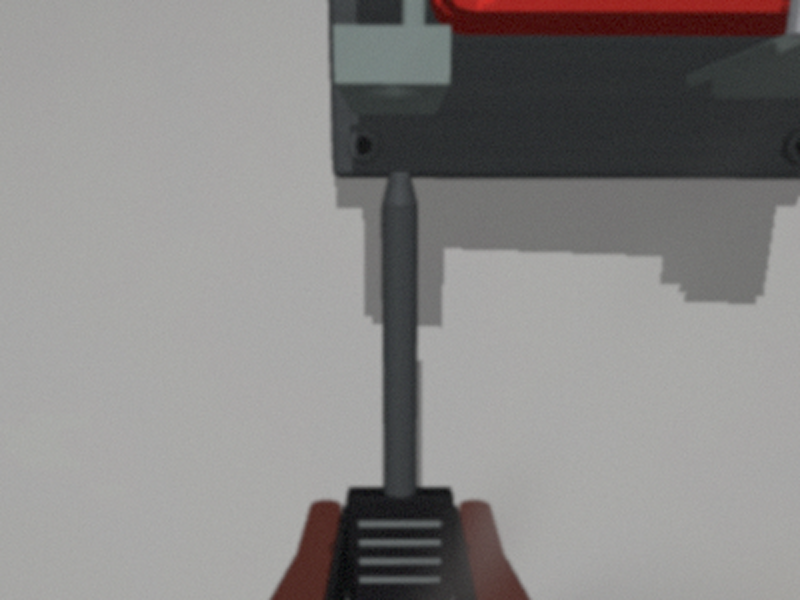

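The pin is level and straight along column 400, with its tip at row 175 and shoulder at row 492. The right cheek top spans columns 335 to 450 and rows 25 to 84, so its centre is slightly left of the pin.

Run:
```python
from h import *
np.set_printoptions(precision=4,suppress=True)
a=cv2.imread('pics/wi.png').astype(int)
for r in(18,25,32,38): # cheek top columns
    print(r,a[r,240:256].sum(1),a[r,298:312].sum(1))
for n,u,v,z in(("tip",399.5,173,.055),("sh",400,492,.055),("c",335,30,.066),("c",451,30,.066),("c",335,84,.066),("c",450,84,.066)):
    print(n,wp('wi',80+u/2,v/2,z))
```

```text
18 [490 494 495 449 332 229 263 335 366 380 374 371 380 376 382 372] [372 372 375 371 377 372 354 265 190 143 154 142 139 140]
25 [494 497 496 466 366 239 250 333 372 374 375 382 377 372 384 382] [377 374 370 371 368 363 345 248 172 144 148 134 135 139]
32 [490 494 492 472 399 280 252 333 371 386 375 378 380 378 379 385] [374 372 373 376 381 372 347 251 159 144 137 137 146 146]
38 [496 500 494 473 395 271 231 300 361 379 383 377 382 390 378 375] [369 383 367 374 374 367 317 227 154 144 140 147 141 145]
tip [ 0.5067 -0.0424  0.055 ]
sh [ 0.5096 -0.1157  0.055 ]
c [ 0.4937 -0.0177  0.066 ]
c [ 0.5155 -0.0169  0.066 ]
c [ 0.4938 -0.027   0.066 ]
c [ 0.5158 -0.0262  0.066 ]
```

>>> step_arm:
  rows:
    - {"delta_pos": [-0.0014, 0, -0.001], "twist": [0, 0, -0.003], "claw": 0.02}
    - {"delta_pos": [0, 0, 0], "twist": [0, 0, 0], "claw": 0.02}
    - {"delta_pos": [-0.0004, 0.01, 0], "twist": [0, 0, 0], "claw": 0.02}
    - {"delta_pos": [-0.0002, 0.006, 0], "twist": [0, 0, 0], "claw": 0.02}
    - {"delta_pos": [-0.0002, 0.005, 0], "twist": [0, 0, 0], "claw": 0.02}
    - {"delta_pos": [-0.0002, 0.005, 0], "twist": [0, 0, 0], "claw": 0.02}
    - {"delta_pos": [0, 0, 0], "twist": [0, 0, 0], "claw": 0.02}

```text
clock: 16.55
eef_pos: [0.5064, -0.1035, 0.0535]
tool_rot: [-0.0, 0.695, 0.719, -0.0]
wrist_force: [0.4, -0.5, -1.1]
finger_gap: 0.289
grasp_force: 35.0
```

>>> step_arm:
  rows:
    - {"delta_pos": [-0.0003, 0.009, 0], "twist": [0, 0, 0], "claw": 0.02}
    - {"delta_pos": [-0.0003, 0.009, 0], "twist": [0, 0, 0], "claw": 0.02}
    - {"delta_pos": [-0.0003, 0.009, 0], "twist": [0, 0, 0], "claw": 0.02}
    - {"delta_pos": [-0.0003, 0.008, 0], "twist": [0, 0, 0], "claw": 0.02}
    - {"delta_pos": [0, 0, 0], "twist": [0, 0, 0], "claw": 0.02}

```text
clock: 17.18
eef_pos: [0.5051, -0.0682, 0.0535]
tool_rot: [-0.0, 0.695, 0.719, -0.0]
wrist_force: [0.6, -0.7, -0.3]
finger_gap: 0.29
grasp_force: 35.0
```

>>> step_arm:
  rows:
    - {"delta_pos": [-0.0002, 0.006, 0], "twist": [0, 0, 0], "claw": 0.02}
    - {"delta_pos": [-0.0002, 0.006, 0], "twist": [0, 0, 0], "claw": 0.02}
    - {"delta_pos": [-0.0002, 0.006, 0], "twist": [0, 0, 0], "claw": 0.02}
    - {"delta_pos": [-0.0002, 0.005, 0], "twist": [0, 0, 0], "claw": 0.02}
    - {"delta_pos": [0, 0, 0], "twist": [0, 0, 0], "claw": 0.02}

```text
clock: 17.8
eef_pos: [0.5043, -0.0455, 0.0535]
tool_rot: [-0.0, 0.695, 0.719, -0.0]
wrist_force: [0.0, -0.1, -0.8]
finger_gap: 0.288
grasp_force: 35.0
```

>>> step_arm:
  rows:
    - {"delta_pos": [-0.0001, 0.002, 0], "twist": [0, 0, 0], "claw": 0.02}
    - {"delta_pos": [0, 0.0015, 0], "twist": [0, 0, 0], "claw": 0.02}
    - {"delta_pos": [0, 0.001, 0], "twist": [0, 0, 0], "claw": 0.02}
    - {"delta_pos": [0, 0, 0], "twist": [0, 0, 0], "claw": 0.02}

```text
clock: 18.3
eef_pos: [0.5043, -0.0414, 0.0535]
tool_rot: [-0.0, 0.696, 0.718, -0.0]
wrist_force: [-0.8, 0.5, -1.0]
finger_gap: 0.288
grasp_force: 35.0
```

>>> step_arm:
  rows:
    - {"delta_pos": [0, 0.001, 0], "twist": [0, 0, 0], "claw": 0.02}
    - {"delta_pos": [0, 0.001, 0], "twist": [0, 0, 0], "claw": 0.02}
    - {"delta_pos": [0, 0, 0], "twist": [0, 0, 0], "claw": 0.02}

```text
clock: 18.68
eef_pos: [0.5044, -0.0409, 0.0536]
tool_rot: [0.001, 0.695, 0.719, -0.001]
wrist_force: [-1.0, -8.5, -0.8]
finger_gap: 0.285
grasp_force: 35.0
```

Contact at the shoulder (8.5 N), so it's home. Release and clear.

>>> step_arm:
  rows:
    - {"delta_pos": [0, 0, 0], "twist": [0, 0, 0], "claw": 0.045}
    - {"delta_pos": [0, 0, 0], "twist": [0, 0, 0], "claw": 0.045}
    - {"delta_pos": [0, 0, 0], "twist": [0, 0, 0], "claw": 0.045}
    - {"delta_pos": [0, 0, 0.03], "twist": [0, 0, 0], "claw": 0.045}
    - {"delta_pos": [0, 0, 0.05], "twist": [0, 0, 0], "claw": 0.045}
    - {"delta_pos": [0, -0.02, 0.04], "twist": [0, 0, 0], "claw": 0.07}
    - {"delta_pos": [0, -0.02, 0], "twist": [0, 0, 0], "claw": 0.085}
    - {"delta_pos": [0, 0, 0], "twist": [0, 0, 0], "claw": 0.085}

```text
clock: 19.68
eef_pos: [0.5046, -0.0801, 0.174]
tool_rot: [0.0, 0.696, 0.718, 0.0]
wrist_force: [-0.7, -0.4, -0.6]
finger_gap: 0.816
grasp_force: 0.0
```

Run:
```python
from h import *
np.set_printoptions(precision=4,suppress=True)
shot('we')
# numeric check: dark grip blob in wrist view, beside cheek's outer face (y about -.028)
a=cv2.imread('pics/we.png');g=a.max(2)
# project predicted grip centre to pixels
p,q=json.load(open('we.json'));m=vision.camera_model('wrist');T=np.eye(4);T[:3,:3]=R.from_quat(np.roll(q,-1)).as_matrix();T[:3,3]=p;M=np.linalg.inv(T@m['hand_eye'])
def pr(w):
    c=M[:3,:3]@w+M[:3,3];return m['cx']+m['fx']*c[0]/-c[2],m['cy']-m['fy']*c[1]/-c[2]
for w in((.5045,-.043,.058),(.5045,-.028,.058),(.5055,-.058,.058),(.5045,0,.058)):print(w,pr(np.array(w)))
u,v=map(int,pr(np.array((.5045,-.043,.058))))
for r in range(v-60,v+45,5): print(r,round(wp('we',u,r,.058)[1],4),g[r,u-24:u+25:6])
```

```text
19.675 [ 0.5046 -0.0801  0.174 ] [0.0005 0.6961 0.7179 0.0003] [-0.2927  0.2841  1.7607  0.0001  1.0957 -0.3236]
(0.5045, -0.043, 0.058) (np.float64(280.3969774013683), np.float64(159.3563083256007))
(0.5045, -0.028, 0.058) (np.float64(281.0342068296888), np.float64(139.69670965606304))
(0.5055, -0.058, 0.058) (np.float64(281.05420391784264), np.float64(178.436527121129))
(0.5045, 0, 0.058) (np.float64(282.2808480485961), np.float64(101.235733186076))
99 0.0015 [157  79  65  49  62  74 133 154 174]
104 -0.002 [158  79  64  46  61  73 135 170 187]
109 -0.0056 [157  88  61  45  63  75 133 162 171]
114 -0.0091 [159  91  64  44  61  73  73 152 152]
119 -0.0128 [159 104  67  50  61  73  48  47  88]
124 -0.0164 [157 102  98 104  90  88 101  45  44]
129 -0.0201 [159 104 117 118 121 121 119  47  40]
134 -0.0238 [159 109 120 117 119 122 121  44  40]
139 -0.0275 [157 107  77  73  79  74  73  32  44]
144 -0.0313 [159 106  24  17  18  21  23  35  44]
149 -0.0351 [158 143  31  32  31  17  20  39  68]
154 -0.0389 [157 148  24  73  71  66  49  63 109]
159 -0.0427 [157 158  28  78  82  80  75  71 110]
164 -0.0466 [157 158  25  37  39  46  53  70 107]
169 -0.0505 [156 160  18  25  24  25  27  91 143]
174 -0.0545 [156 155  31  26  31  30  41 135 158]
179 -0.0585 [154 157 155 109 108 111 105 150 153]
184 -0.0625 [157 157 157 105 108 108 106 122 153]
189 -0.0665 [156 156 158 107 107 107 109 122 155]
194 -0.0706 [157 156 159 108 108 107 110 146 156]
199 -0.0748 [156 159 158 108 109 111 109 144 158]
```

The grip starts right at the cheek face (y from about -0.028 to -0.057), so the shoulder is home. Handing in.

```bash
python3 -c "
from rig import workorder;print(workorder.sign_off())"
```

```text
the job is handed in; nothing more can be done
None
```

The red fob is loaded under the lips against the back stop, the keeper pin is through both cheeks with its shoulder home, and the job is handed in at about 20 s on the clock; sign-off returned no verdict.

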